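# Formed bracket from die to inspection nest, turned over in a V-rest

### The job

Lift the formed L-bracket straight up out of the open die, lay it heel down in the groove of the V-rest and let go, then take it by its short leg and lower it, without dropping it, into the pocket of the inspection nest. It must end fully home in the pocket: long leg flat on the pocket floor, short leg standing upright beside the raised fence. Leave the other things on the bench where they are.

Things in the scene. Friction and masses are not known exactly. Their poses are not given: they have to be found in the camera images.
- bracket: the formed part: plain aluminium L-bracket, about 350 g, two flat legs at a right angle, 8 mm thick, 100 mm wide (too wide to span: hold a leg across its 8 mm). Origin: outer edge of the bend (heel), mid-width; y along the bend (+-50 mm); x along the outer face of the short leg (x 0 to 75, z 0 to 8 mm); z along the outer face of the long leg (z 0 to 95, x 0 to 8 mm)
- long_tip (a point): on the bracket, middle of the long leg's end (bracket x 4, y 0, z 95 mm), axes as the bracket. The long leg bears two dark 14 mm hole marks and stands upright at the start, out of the die
- short_tip (a point): on the bracket, middle of the short leg's end (bracket x 75, y 0, z 4 mm), axes as the bracket. The short leg lies flat in the die cavity at the start
- die: fixed steel die, 131 x 170 mm. Origin: centre of cavity, at bench height. Open cavity 78 (die x) by 103 mm (y), floor 30 and rim 45 mm above the bench; at its -x side a heel wall 28 mm thick, 65 mm high, right behind the bracket's long leg. Two guide pins 70 mm high at x 45, y +-70 mm. Bracket in it: axes parallel, its origin at x -37.5, y 0, z 30 mm, 1.5 mm play each side
- vrest: fixed aluminium V-rest, base 120 (x) by 90 mm (y). Origin: centre of base, at bench height. A right-angled V groove, open at both ends, runs 80 mm along its y; its faces rise at 45 degrees to +x and -x, 36 mm up the slope from the bottom line. A bracket lies in it heel down, either way round, both legs pointing up at 45 degrees with their ends standing out past the faces
- groove (a point): middle of the bottom line of the V groove, 55 mm above the bench: the bracket's heel edge lies on this line. Axes as the V-rest
- nest: fixed aluminium inspection nest on a dark slide plate, 165 x 160 mm. Origin: centre of pocket, at bench height. Open pocket 99 (nest x) by 104 mm (y), floor 30 and rim 44 mm above the bench; at +x a raised fence 60 mm high, 20 mm thick. It takes the bracket's long leg flat in the pocket, 2 mm play each side, the short leg standing up beside the fence
- nest_heel (a point): where the bracket's origin comes when seated: on the pocket floor 2 mm from the fence, nest x 47.5, y 0, z 30 mm. Axes as the nest; seated, the bracket's x points up, its z along the nest's -x, its y along the nest's y
- blank: bystander: flat aluminium blank, 160 x 100 x 8 mm, not yet formed
- bottle: bystander: white plastic bottle, 60 mm across, 150 mm tall
- screwdriver: bystander: screwdriver lying on the bench
- wrench: bystander: open wrench lying on the bench
- gauge: bystander: plain steel gauge block, 75 x 35 x 25 mm
- collar: bystander: dark steel collar (ring), 60 mm across, 20 mm high
- weight: bystander: small steel weight with a knob, 44 mm across, 50 mm tall
Mind the look-alikes: they are no part of the job. Leave any green or pink look-alike of the bracket alone.

How it is judged (in metres and radians):
On the way, in this order (a step that is already met when the one before it is completed fails the run):
1. the bracket is lifted in the fingers, upright, until its heel is higher than the die's heel wall (over 35 mm above the cavity floor) (contact force between bracket and the fingers above 0.5 N and z of bracket in the frame of die above 0.065 m and angle between bracket's own z axis and vertical below 0.3 rad and horizontal distance between bracket and die below 0.08 m), for 0.05 s.
2. the bracket lies in the V-rest, heel at the bottom of the groove (within 8 mm across and up, 30 mm along), both legs pointing up at about 45 degrees (35 to 55), let go and at rest (x of bracket in the frame of groove between -0.008 and 0.008 m and y of bracket in the frame of groove between -0.03 and 0.03 m and z of bracket in the frame of groove between -0.008 and 0.008 m and angle between bracket's own z axis and vertical between 0.61 and 0.96 rad and angle between bracket's own x axis and vertical between 0.61 and 0.96 rad and contact force between bracket and the fingers below 0.1 N and contact force between bracket and vrest above 0.5 N and linear speed of bracket below 0.02 m/s), for 0.2 s.
3. the bracket is in the nest's pocket, long leg down, its heel less than 10 mm above the floor, while still in the fingers (x of bracket in the frame of nest_heel between -0.005 and 0.005 m and y of bracket in the frame of nest_heel between -0.005 and 0.005 m and angle between the y axis of bracket and the y axis of nest, either way round below 0.06 rad and contact force between bracket and the fingers above 0.5 N and z of bracket in the frame of nest_heel below 0.01 m and angle between bracket's own x axis and vertical below 0.12 rad), for 0.04 s.
At the end, for the whole second after the job is handed in: The bracket is let go and at rest in the nest's pocket: heel within 5 mm of its seat along and across and 3 mm in height, short leg upright within 0.05 rad, bend parallel to the nest's y within 0.06 rad (x of bracket in the frame of nest_heel between -0.005 and 0.005 m and y of bracket in the frame of nest_heel between -0.005 and 0.005 m and angle between the y axis of bracket and the y axis of nest, either way round below 0.06 rad and z of bracket in the frame of nest_heel between -0.003 and 0.003 m and angle between bracket's own x axis and vertical below 0.05 rad and linear speed of bracket below 0.01 m/s and angular speed of bracket below 0.05 rad/s and contact force between bracket and the fingers below 0.1 N); the robot touches nothing.
It fails at once if another thing on the bench is moved by more than 20 mm (distance of any of blank, bottle, screwdriver, wrench, gauge, collar, weight from where it was at the start of the episode above 0.02 m).
It also fails if it takes over 67 s, if anything falls off the work surface, if the arm or the gripper's body presses on something with over 40 N, if the wrist force passes 120 N, or if a joint passes its speed limit or range.

### The arm

A 6-joint arm with a two-finger parallel gripper is mounted at the origin on the work surface. World frame = base frame: x ahead of the robot, y to its left, z up, the work surface at z = 0. Lengths are in mm, angles in degrees, forces in N, time in s.
With the tool pointing down it reaches from about 350 to 975 mm from the base axis. Payload 7.1 kg.
Tool frame: the origin (TCP) lies at the very end of the fingers, on their centre line; the grasp point (between the pads) lies 19 mm behind it; z points along the fingers, y is the line along which they close (so a half turn about z gives the same grasp; the last joint's range is limited). The gripper opens to 88 mm and grips with 3 to 60 N. Pads are 20 mm wide; open, the fingers measure 115 mm over their backs; the gripper's body (75 mm by 178 mm) begins 61 mm behind the grasp point.
Start: joints at [75.974, 24.242, 93.386, -0, 62.372, -1.089], TCP at [139.898, 609.125, 222.675] pointing down, gripper open.
Joint ranges: [-172.04, 172.04], [-51.8, 120.97], [4.93, 147.93], [-75.15, 255.16], [6.16, 154.13], [-145.62, 145.62]. Speed limits (degrees/s): [136.94, 136.94, 172.46, 180, 180, 180].

### API

Orientations are given as [roll, pitch, yaw] about the fixed x, y, z axes, in that order (R = Rz(yaw) Ry(pitch) Rx(roll)).
In Python, from station import observe, capture, robot gives the robot as it stands.
- The arm moves only by the shell command python3 -m inch 'ROWS' [FORCE]. ROWS is JSON, a list of rows, each a list of 3 entries, a list of its own where there are three numbers: the shift along the tool's x, y, z scaled (see below), then the turn, a rotation vector about the tool's x, y, z scaled (see below), then the closure, from -1 (fully open) to 1 (shut). A call has 1 to 5 rows; each row is the pose to reach, as a shift and turn from the pose commanded when the call began, along the tool's axes at that moment, turning the shorter way round; what a row does not reach only later rows make up. The controller multiplies each number of a shift by 0.25 m and each number of a turn by 360 degrees. A row lasts 1/12 s, in which the tool goes at most 41.7 mm and 7.16 degrees, less where a joint would pass 70% of its speed; a pose out of reach is approached as far as the arm can. A call with a number of a shift or a turn outside -1 to 1 is refused whole. A call with a gripper value outside its range is refused whole. The fingers move at their own pace and stop on an object; FORCE is the grip in N (left out, the last holds). Time passes only in rows, so rows that repeat a pose let the fingers close. It gives the time, the measured TCP pose, the force, the opening and the grip force at its end, in the units of the state.
- observe(): the state, without advancing time (a new reading comes with each control period).
- capture(name): name is "scene" or "top"; returns a dict with "color" (400x640x3 uint8, red, green, blue), "K" (3x3 intrinsics, pixels), "world_to_cam" (4x4, takes a point from world to camera coordinates). Camera axes: x right, y down, z forward; pixel columns grow to the right and rows downward; lengths in mm; the calibration is good to about 2 mm. A picture is of the moment at which its call begins. There is no depth.
- robot.sign_off(): hands the job in; it is judged then, once.
The state is a dict: "time": time; "joints": joint angles; "qvel": joint speeds; "effort": joint torques, N m; "eef_pos": TCP position; "eef_rot": TCP orientation; "ft_force": force on the tool from outside, world axes, zero at the start; "ft_torque": the same for the moment, N m; "gripper_width": opening from 0.0 (shut) to 1.0 (fully open); "finger_force": force on a finger pad.
Only numpy, scipy, OpenCV 4.12 (cv2) and the standard library are available. Lean on these libraries where they do the work, as an engineer would, in place of code of your own. Each camera call takes 0.05 s, during which the arm holds its last target. There are 200 camera calls.

## Working session

There is one attempt and no reset: what is moved stays moved. The work goes in short steps, Python scripts to look and compute and a shell command to move; the robot and the scene stay as the last step left them, time stands still between calls to the robot, and variables do not carry over. Pictures are saved under pics/ and viewed, at most 10 in all, crops included, and the job is handed in when it is done.

```bash
ls; mkdir -p pics
python3 - <<'E'
from station import observe,capture
import cv2,numpy as np
print(observe())
for n in("scene","top"):
    c=capture(n); cv2.imwrite(f"pics/{n}0.png",c["color"][...,::-1]); np.savez(f"{n}0.npz",**c); print(n,c["K"].tolist(),np.round(c["world_to_cam"],4).tolist())
E
```

```text
pics
{'time': 0.0, 'joints': array([ 7.59749367e+01,  2.42837125e+01,  9.34303901e+01, -6.56775140e-05,
        6.23729722e+01, -1.08736361e+00]), 'qvel': array([ 0.01828546,  0.0064659 , -0.03473459,  0.04627901, -0.04001944,
       -0.00367942]), 'effort': array([ 1.86394165e-03, -5.44607985e+01, -2.73677373e+01,  6.44506468e-02,
        2.25281983e-02, -9.04075227e-05]), 'eef_pos': array([139.76081414, 608.60922486, 221.91668218]), 'eef_rot': array([-1.79912940e+02, -1.59428195e-03,  1.67062330e+02]), 'ft_force': array([ 0.09215464, -0.45721678, -0.32222763]), 'ft_torque': array([ 0.04769544,  0.01983567, -0.01609756]), 'finger_force': 0.0, 'gripper_width': 1.0068914885326836}
scene [[419.1050581583143, 0.0, 326.16588618248886], [0.0, 419.1050581583143, 195.7696244064674], [0.0, 0.0, 1.0]] [[0.6472, 0.7622, 0.0104, -411.1992], [0.6366, -0.5329, -0.5575, -247.8248], [-0.4194, 0.3675, -0.8301, 1349.5239], [0.0, 0.0, 0.0, 1.0]]
top [[363.2021273322575, 0.0, 323.3609462491938], [0.0, 363.2021273322575, 193.85977677267442], [0.0, 0.0, 1.0]] [[-0.0236, -0.9997, -0.01, 59.8283], [-0.9922, 0.0246, -0.1218, 537.1232], [0.122, 0.007, -0.9925, 1154.8854], [0.0, 0.0, 0.0, 1.0]]
```

View pics/top0.png

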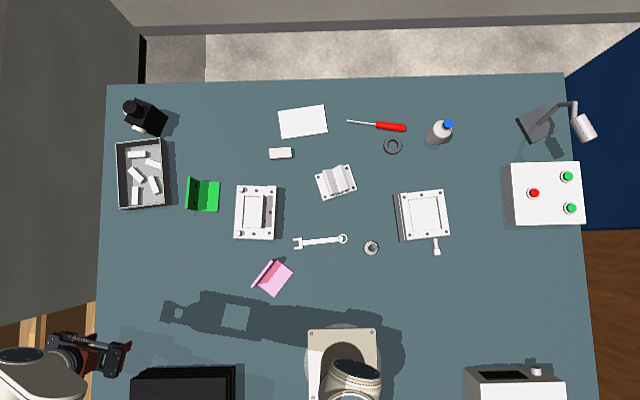

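View pics/scene0.png

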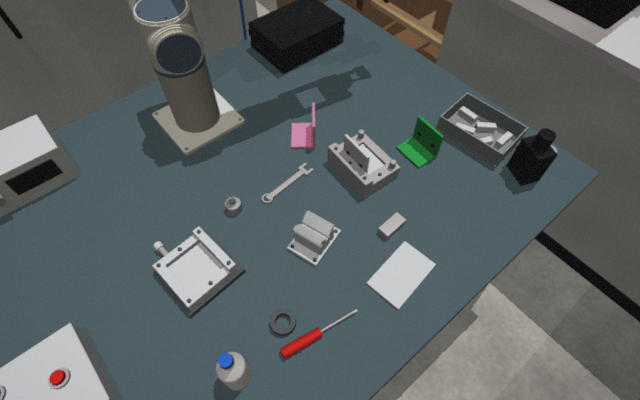

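The candidates for the bracket, in top-view pixels, are:
- the plain aluminium part in the die at (256,212)
- the green look-alike at (203,195)
- the pink look-alike at (271,278)
- the flat blank at (303,121)

The part in the die matches the description. Next I'll check it in close crops.

Run:
```python
import cv2,numpy as np
s=cv2.imread("pics/scene0.png"); t=cv2.imread("pics/top0.png")
def up(i,x,y,w,h,f): return cv2.resize(i[y:y+h,x:x+w],None,fx=f,fy=f,interpolation=cv2.INTER_CUBIC)
a=up(t,225,175,65,75,6);b=up(t,310,155,66,75,6)
cv2.imwrite("pics/tc.png",np.hstack([a,b]))
c=up(t,385,180,65,75,6); d=up(s,323,125,80,75,5); 
cv2.imwrite("pics/c2.png",np.vstack([np.hstack([up(s,323,125,80,75,4),up(s,283,205,65,75,4)]),up(s,145,220,145,72,4)]) )
cv2.imwrite("pics/tc.png",np.vstack([np.hstack([up(t,230,180,60,65,4),up(t,310,155,60,65,4),up(t,390,182,60,65,4)])]))
v=up(s,323,125,80,75,4);w=up(s,283,205,65,75,4);n=up(s,145,220,105,95,4)
h=max(v.shape[0]+0,n.shape[0])
pad=lambda i,W,H:cv2.copyMakeBorder(i,0,H-i.shape[0],0,W-i.shape[1],cv2.BORDER_CONSTANT)
top=cv2.imread("pics/tc.png")
# layout: column 1: die scene, 2: vrest scene
cv2.imwrite("pics/c2.png",np.hstack([v,w]))
cv2.imwrite("pics/c3.png",np.vstack([pad(top,720,260),pad(up(s,148,222,100,90,3),720,270)]))
```

```text
(no output)
```

View pics/c2.png

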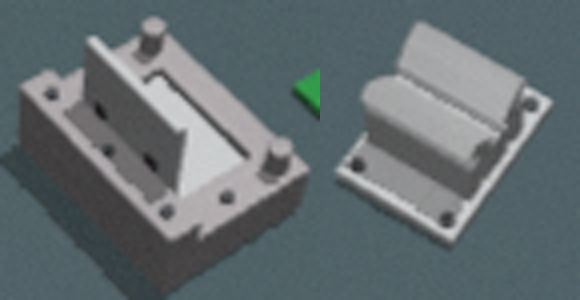

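View pics/c3.png

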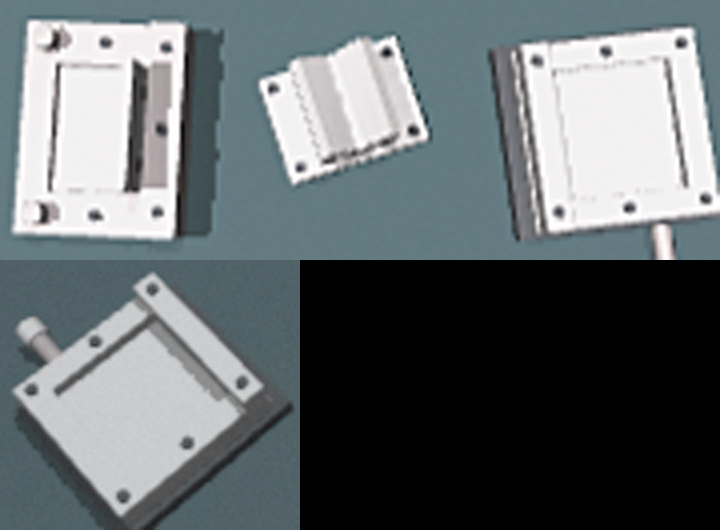

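The crops show that the plain aluminium part standing in the die is the bracket. Its long leg, with two dark hole marks, stands at scene (358,155). The die pins are at top (242,189) and (239,232), with the heel wall on the world -y side. The V-rest is at top (336,182) with its groove along roughly world x. The nest is at top (423,215), with its fence on the world +y side. I'll measure edges with the line detector.

```bash
cat > h.py <<'E'
import numpy as np,cv2
C={n:dict(np.load(f"{n}0.npz")) for n in("scene","top")}
def plane(n,uv,z):
    c=C[n];R=c["world_to_cam"][:3,:3];t=c["world_to_cam"][:3,3];o=-R.T@t
    d=R.T@np.linalg.inv(c["K"])@[uv[0],uv[1],1.]
    return o+d*(z-o[2])/d[2]
def tri(u,v):
    P=[C[n]["K"]@C[n]["world_to_cam"][:3] for n in("scene","top")]
    X=cv2.triangulatePoints(P[0],P[1],np.array(u,float).reshape(2,1),np.array(v,float).reshape(2,1))
    return (X[:3]/X[3]).ravel()
def segs(n,box,minl=6,img=None,z=None):
    x,y,w,h=box; g=cv2.cvtColor((C[n]["color"] if img is None else img)[y:y+h,x:x+w],cv2.COLOR_RGB2GRAY)
    g=cv2.resize(g,None,fx=4,fy=4,interpolation=cv2.INTER_CUBIC)
    L=cv2.createLineSegmentDetector().detect(g)[0].reshape(-1,4)
    L=(L+.5)/4-.5+np.array([x,y,x,y])
    return L[np.hypot(L[:,2]-L[:,0],L[:,3]-L[:,1])>minl]
E
python3 - <<'E'
from h import *
np.set_printoptions(suppress=True,precision=1,linewidth=150)
B=dict(die=[("top",(225,178,65,68),45),("scene",(323,125,80,75),45)],v=[("top",(310,157,55,50),80.5),("scene",(283,205,65,65),80.5)],nest=[("top",(388,182,68,62),44),("scene",(145,222,105,95),44)])
for k,v in B.items():
  for n,b,z in v:
    print(k,n)
    for s in segs(n,b,7 if k!='nest' else 9):
        a=plane(n,s[:2],z)[:2];c=plane(n,s[2:],z)[:2]
        print(s,'w',a,c,'len %.0f ang %.1f'%(np.hypot(*(c-a)),np.degrees(np.arctan2(*(c-a)[::-1]))%180))
E
```

```text
die top
[273.  239.7 276.  184.9] w [393.6 211. ] [570.  200.1] len 177 ang 176.5
[241.1 227.5 243.5 195. ] w [434.8 313.1] [539.6 306. ] len 105 ang 176.1
[260.7 227.5 262.9 194.1] w [433.1 250.2] [541.1 243. ] len 108 ang 176.2
[244.9 195.8 242.7 227.5] w [536.8 301.3] [434.8 308. ] len 102 ang 176.2
[271.4 206.8 271.4 227.2] w [498.9 215.5] [433.5 215.9] len 65 ang 179.6
[266.7 185.8 236.3 184.4] w [567.9 230.3] [574.9 329.3] len 99 ang 86.0
[236.4 184.7 232.7 237.8] w [574.  328.9] [402.5 340. ] len 172 ang 176.3
[232.9 237.7 272.  239.3] w [402.8 339.2] [394.8 214.1] len 125 ang 86.4
[276.3 185.3 267.2 184.9] w [568.7 199.1] [571.  228.6] len 30 ang 85.5
[266.5 197.1 264.7 226.6] w [530.9 231. ] [435.9 237.5] len 95 ang 176.1
[272.4 195.  272.4 206.5] w [537.4 212. ] [499.8 212.3] len 38 ang 179.5
[243.5 194.7 259.8 195.6] w [540.7 305.8] [536.4 253. ] len 53 ang 85.4
[259.5 196.9 245.4 196.6] w [532.2 253.9] [534.3 299.6] len 46 ang 87.4
[276.7 193.1 277.2 211.2] w [543.2 198. ] [484.3 196.9] len 59 ang 1.1
[275.6 210.  276.2 229.7] w [488.4 201.9] [425.2 200.6] len 63 ang 1.1

[... 5145 characters left out ...]
 len 97 ang 95.3
[151.7 265.2 187.3 307.1] w [ 396.9 -353.3] [ 543.8 -340. ] len 147 ang 5.1
[235.2 263.2 198.8 225.9] w [ 522.4 -195.8] [ 374.4 -209.3] len 149 ang 5.2
[188.1 306.6 229.4 272.2] w [ 544.  -338.1] [ 533.2 -219.5] len 119 ang 95.2
[165.5 264.4 198.3 239.4] w [ 416.3 -326.9] [ 407.7 -230.5] len 97 ang 95.1
[192.1 231.1 228.1 268.8] w [ 376.7 -230.3] [ 523.7 -216.9] len 148 ang 5.2
[245.  271.6 192.7 316. ] w [ 556. -190.] [ 569.6 -341.3] len 152 ang 95.1
[223.1 266.3 200.1 242.4] w [ 510.4 -222.7] [ 418.  -231.4] len 93 ang 5.3
[189.7 315.1 232.6 278.8] w [ 563.5 -345.4] [ 552.4 -222.8] len 123 ang 95.2
[232.4 279.1 244.  269.2] w [ 552.8 -223.6] [ 549.3 -188.2] len 36 ang 95.7
```

Run:
```python
from h import *
np.set_printoptions(suppress=True,precision=1,linewidth=150)
for u,v in [((341,229.8),(314.3,174.6)),((315.7,264.8),(348.1,163.5)),((286.2,247.2),(356.5,188.2))]: print('vbase',tri(u,v))
def loc(p,o,yaw):
    a=np.radians(yaw);d=np.array(p)[:2]-o;return np.array([np.cos(a)*d[0]+np.sin(a)*d[1],-np.sin(a)*d[0]+np.cos(a)*d[1]])
O=np.array([484.2,270.1]);print('die: leg top scene z125',[loc(plane("scene",p,125),O,86.2) for p in((344.2,134.9),(366.9,157.6))],'top',[loc(plane("top",p,125),O,86.2) for p in((260.7,227.5),(262.9,194.1),(266.5,197.1),(264.7,226.6))],'pins',[loc(plane(n,p,70),O,86.2) for n,p in(("scene",(360.5,131)),("scene",(392.5,162)),("top",(242.5,189.5)),("top",(239.5,232.5)))])
N=np.array([464.3,-274.9]);print('nest fence z60',[loc(plane("scene",p,60),N,95.2) for p in((192.1,231.1),(228.1,268.8),(235.2,263.2),(198.8,225.9))],[loc(plane("top",p,60),N,95.2) for p in((404.9,240),(401,211.8),(399.8,192.6),(406.5,239.2))])
print('v lines top',[(z,plane("top",p,z)[:2]) for p in((347.4,186.8),(339.9,165.1),(331.8,191.3),(324.5,170.2)) for z in(80.5,)])
print('v scene',[plane("scene",p,80.5)[:2] for p in((333.6,224.1),(307.9,209.8),(302.8,221.3),(328.1,235.8),(292,229.7),(320,246.5),(318.2,253.9),(294.5,240.1))])
```

```text
vbase [606.5  75.8  13.7]
vbase [641.2 -39.1  13.3]
vbase [555.7 -65.5  15.4]
die: leg top scene z125 [array([-38.4,  48.7]), array([-39. , -49.7])] top [array([-37.9,  51.3]), array([-38.1, -49.4]), array([-49.6, -40.7]), array([-49.7,  48.1])] pins [array([42.5, 70.4]), array([ 41.3, -72.4]), array([ 37.8, -67.7]), array([37.7, 68.5])]
nest fence z60 [array([50. , 72.8]), array([ 50. , -72.1]), array([ 70.9, -72.7]), array([70.7, 73.2])] [array([76.1, 74.9]), array([ 75.8, -14.3]), array([ 71. , -75.6]), array([70.7, 73. ])]
v lines top [(80.5, array([553.1, -29.6])), (80.5, array([623.1,  -8.1])), (80.5, array([540. ,  19.8])), (80.5, array([607.9,  41.1]))]
v scene [array([608.9,  45.7]), array([535.2,  23. ]), array([553.3,  -8.1]), array([625.2,  13.7]), array([555. , -43.4]), array([634.8, -20.1]), array([647.1, -36. ]), array([581.7, -56.5])]
```

The checks agree with the given sizes:

| Object | Check | Measured | Given |
|---|---|---|---|
| Die | leg outer face, die x | -38.4 | -37.5 |
| V-rest | base | 120.0 x 89.5 | 120 x 90 |
| Nest | fence inner face, nest x | 50.0 | 49.5 |

The helper below works out the deltas.

```bash
cat > g.py <<'E'
from h import *
from scipy.spatial.transform import Rotation as Ro
from station import observe
np.set_printoptions(suppress=True,precision=4,linewidth=150)
V0=np.array([581.1,5.2,55]);NH=np.array([460.0,-227.2,30]);BD=np.array([481.8,232.2,30])
def frame(bend,a):  # bracket frame: bend direction (deg), a = tilt of x up from horizontal
    b=np.radians(bend);a=np.radians(a);y=np.array([np.cos(b),np.sin(b),0]);h=np.array([np.sin(b),-np.cos(b),0]);u=np.array([0,0,1.])
    x=np.cos(a)*h+np.sin(a)*u; return np.c_[x,y,np.cross(x,y)]
L=np.c_[[0,1.,0],[1,0,0],[0,0,-1]]   # tool axes in bracket, long-leg grip
S=np.c_[[0,1.,0],[0,0,-1],[-1,0,0]]  # short-leg grip (tool z=-x)
GL=np.array([4,0,63.]);GS=np.array([51,0,4.])
def pose(heel,B,G,T): return np.array(heel)+B@G,B@T
def now():
    o=observe();return o["eef_pos"],Ro.from_euler("xyz",o["eef_rot"],degrees=True).as_matrix()
def plan(*P):
    p,R=now();o=observe();print('t %.2f'%o["time"],'pos',p,'j',o["joints"].round(1),'ft',o["ft_force"].round(1),'w %.3f'%o["gripper_width"],'f %.1f'%o["finger_force"])
    for q,Q in P:
        print('->',np.round(q,1),'shift',R.T@(q-p)/250,'turn',Ro.from_matrix(R.T@Q).as_rotvec(degrees=True)/360);p,R=q,Q
E
python3 - <<'E'
from g import *
B=frame(176.2,0);q,Q=pose(BD,B,GL,L);p,_=now()
up=q+[0,0,110]
plan(*[(p+(up-p)*k,Q) for k in(.4,.8,1)],(q,Q))
E
```

```text
t 0.10 pos [139.7828 608.6725 221.9858] j [76.  24.3 93.4 -0.  62.4 -1.1] ft [-0.4  0.9 -0.3] w 1.001 f 0.0
-> [276.7 459.7 214.4] shift [-0.6671 -0.4582  0.031 ] turn [-0.0002 -0.     -0.0254]
-> [413.6 310.7 206.8] shift [-0.5859 -0.5584  0.0304] turn [0. 0. 0.]
-> [482.1 236.2 203. ] shift [-0.293  -0.2792  0.0152] turn [0. 0. 0.]
-> [482.1 236.2  93. ] shift [0.   0.   0.44] turn [0. 0. 0.]
```

```bash
python3 -m inch '[[[-0.12,-0.08,0.01],[0,0,-0.006],-1],[[-0.26,-0.18,0.02],[0,0,-0.012],-1],[[-0.4,-0.27,0.02],[0,0,-0.02],-1],[[-0.53,-0.37,0.03],[0,0,-0.0254],-1],[[-0.667,-0.458,0.031],[0,0,-0.0254],-1]]' 
python3 -m inch '[[[-0.12,-0.11,0.006],[0,0,0],-1],[[-0.24,-0.22,0.01],[0,0,0],-1],[[-0.36,-0.34,0.02],[0,0,0],-1],[[-0.48,-0.45,0.03],[0,0,0],-1],[[-0.586,-0.558,0.03],[0,0,0],-1]]'
python3 -m inch '[[[-0.1,-0.1,0.005],[0,0,0],-1],[[-0.2,-0.19,0.01],[0,0,0],-1],[[-0.293,-0.279,0.015],[0,0,0],-1],[[-0.293,-0.279,0.015],[0,0,0],-1],[[-0.293,-0.279,0.015],[0,0,0],-1]]'
python3 - <<'E'
from g import *
B=frame(176.2,0);q,Q=pose(BD,B,GL,L);plan((q,Q))
E
```

```text
time: 0.52
eef_pos: [277.1, 458.1, 214.3]
eef_rot: [-179.9, -0.0, 176.4]
ft_force: [0.4, 0.6, 0.1]
gripper_width: 1.0
finger_force: 0.0
time: 0.93
eef_pos: [414.7, 309.2, 206.9]
eef_rot: [-180.0, -0.0, 176.2]
ft_force: [1.0, 1.3, -0.5]
gripper_width: 0.999
finger_force: 0.0
time: 1.35
eef_pos: [482.7, 235.7, 203.3]
eef_rot: [-180.0, -0.0, 176.0]
ft_force: [-0.3, 0.5, -0.5]
gripper_width: 1.0
finger_force: 0.0
t 1.35 pos [482.6899 235.6733 203.2542] j [ 24.7  18.4 105.4   0.   56.3 -61.3] ft [-0.3  0.5 -0.5] w 1.000 f 0.0
-> [482.1 236.2  93. ] shift [0.0023 0.002  0.441 ] turn [-0.     -0.0001 -0.0005]
```

```bash
python3 -m inch '[[[0,0,0.1],[0,0,0],-1],[[0,0,0.22],[0,0,0],-1],[[0,0,0.33],[0,0,0],-1],[[0.002,0.002,0.42],[0,0,0],-1],[[0.002,0.002,0.441],[0,0,0],-1]]'
python3 -m inch '[[[0,0,0],[0,0,0],-1],[[0,0,0],[0,0,0],-0.4],[[0,0,0],[0,0,0],0],[[0,0,0],[0,0,0],0.4],[[0,0,0],[0,0,0],0.6]]' 30
python3 -m inch '[[[0,0,0],[0,0,0],0.7],[[0,0,0],[0,0,0],0.8],[[0,0,0],[0,0,0],0.9],[[0,0,0],[0,0,0],1],[[0,0,0],[0,0,0],1]]' 30
python3 -m inch '[[[0,0,0],[0,0,0],1],[[0,0,0],[0,0,0],1],[[0,0,0],[0,0,0],1],[[0,0,0],[0,0,0],1],[[0,0,0],[0,0,0],1]]' 40
```

```text
time: 1.77
eef_pos: [478.3, 237.5, 90.1]
eef_rot: [-179.8, -0.3, 176.3]
ft_force: [-0.4, -0.3, 0.3]
gripper_width: 0.996
finger_force: 0.0
time: 2.18
eef_pos: [482.5, 237.8, 94.7]
eef_rot: [179.9, 0.1, 176.2]
ft_force: [0.7, -0.2, -0.3]
gripper_width: 0.732
finger_force: 0.0
time: 2.6
eef_pos: [481.8, 237.4, 93.5]
eef_rot: [180.0, 0.0, 176.2]
ft_force: [-0.0, 0.0, -0.4]
gripper_width: 0.355
finger_force: 0.0
time: 3.02
eef_pos: [481.6, 237.1, 93.3]
eef_rot: [-180.0, -0.0, 176.2]
ft_force: [0.2, -2.9, 0.1]
gripper_width: 0.086
finger_force: 40.0
```

```bash
python3 -m inch '[[[0,0,-0.02],[0,0,0],1],[[0,0,-0.05],[0,0,0],1],[[0,0,-0.09],[0,0,0],1],[[0,0,-0.13],[0,0,0],1],[[0,0,-0.17],[0,0,0],1]]'
python3 -m inch '[[[0,0,-0.05],[0,0,0],1],[[0,0,-0.12],[0,0,0],1],[[0,0,-0.2],[0,0,0],1],[[0,0,-0.28],[0,0,0],1],[[0,0,-0.35],[0,0,0],1]]'
python3 -m inch '[[[0,0,0],[0,0,0],1],[[0,0,0],[0,0,0],1],[[0,0,0],[0,0,0],1]]'
python3 - <<'E'
from g import *
p,R=now()
W=[]
for k in(.35,.7,1):
    B=frame(176.2+20.8*k,45*k);q,Q=pose(V0+[0,0,60],B,GL,L); W.append((p+(q-p)*k+[0,0,25*(k<1)],Q))
B=frame(197,45);W.append(pose(V0+[0,0,15],B,GL,L));W.append(pose(V0,B,GL,L))
plan(*W)
E
```

```text
time: 3.43
eef_pos: [481.9, 237.6, 137.2]
eef_rot: [180.0, 0.0, 176.2]
ft_force: [-0.1, -0.7, -3.4]
gripper_width: 0.089
finger_force: 40.0
time: 3.85
eef_pos: [481.8, 237.5, 225.8]
eef_rot: [180.0, 0.1, 176.2]
ft_force: [0.5, -0.2, -4.6]
gripper_width: 0.089
finger_force: 40.0
time: 4.1
eef_pos: [481.2, 237.2, 223.0]
eef_rot: [-180.0, -0.0, 176.2]
ft_force: [-0.3, 0.6, -3.9]
gripper_width: 0.086
finger_force: 40.0
t 4.10 pos [481.1612 237.1583 222.9749] j [ 25.   16.8 104.6   0.   58.6 -61.2] ft [-0.3  0.6 -3.9] w 0.086 f 40.0
-> [516.4 151.3 231.8] shift [-0.1634 -0.3332 -0.0352] turn [-0.0437  0.0027 -0.0201]
-> [555.   54.5 211.5] shift [-0.1304 -0.4032 -0.0292] turn [-0.0437  0.0081 -0.0186]
-> [593.3 -34.7 162.4] shift [-0.084  -0.4258 -0.0307] turn [-0.0375  0.0108 -0.0136]
-> [593.3 -34.7 117.4] shift [ 0.     -0.1273  0.1273] turn [0. 0. 0.]
-> [593.3 -34.7 102.4] shift [ 0.     -0.0424  0.0424] turn [0. 0. 0.]
```

```bash
python3 -m inch '[[[-0.02,-0.05,-0.01],[-0.006,0,-0.003],1],[[-0.06,-0.12,-0.015],[-0.016,0.001,-0.008],1],[[-0.1,-0.2,-0.02],[-0.028,0.002,-0.013],1],[[-0.14,-0.28,-0.03],[-0.038,0.003,-0.018],1],[[-0.163,-0.333,-0.035],[-0.044,0.003,-0.02],1]]'
python3 -m inch '[[[-0.02,-0.07,-0.006],[-0.007,0.001,-0.003],1],[[-0.05,-0.16,-0.012],[-0.017,0.003,-0.007],1],[[-0.08,-0.25,-0.018],[-0.027,0.005,-0.012],1],[[-0.11,-0.34,-0.025],[-0.037,0.007,-0.016],1],[[-0.13,-0.403,-0.029],[-0.044,0.008,-0.019],1]]'
python3 -m inch '[[[-0.02,-0.09,-0.006],[-0.008,0.002,-0.003],1],[[-0.04,-0.19,-0.013],[-0.017,0.005,-0.006],1],[[-0.06,-0.28,-0.02],[-0.026,0.008,-0.01],1],[[-0.075,-0.37,-0.028],[-0.034,0.01,-0.012],1],[[-0.084,-0.426,-0.031],[-0.0375,0.011,-0.0136],1]]'
python3 -m inch '[[[0,0,0],[0,0,0],1],[[0,0,0],[0,0,0],1],[[0,0,0],[0,0,0],1],[[0,0,0],[0,0,0],1]]'
python3 - <<'E'
from g import *
from station import capture
B=frame(197,45);plan(pose(V0+[0,0,15],B,GL,L),pose(V0,B,GL,L))
c=capture("scene");s=c["color"][...,::-1];c2=capture("top");t=c2["color"][...,::-1]
f=lambda i:cv2.resize(i,None,fx=4,fy=4,interpolation=cv2.INTER_CUBIC)
cv2.imwrite("pics/v1.png",np.hstack([f(s[150:275,250:350]),f(t[110:235,290:390])]))
E
```

```text
time: 4.52
eef_pos: [517.0, 149.5, 230.9]
eef_rot: [164.0, -0.1, -176.5]
ft_force: [0.0, -0.3, -3.8]
gripper_width: 0.084
finger_force: 40.0
time: 4.93
eef_pos: [555.4, 52.5, 209.5]
eef_rot: [148.1, -0.0, -169.2]
ft_force: [0.1, 0.1, -4.4]
gripper_width: 0.088
finger_force: 40.0
time: 5.35
eef_pos: [593.6, -36.6, 158.3]
eef_rot: [134.6, -0.2, -162.9]
ft_force: [0.4, 0.7, -4.0]
gripper_width: 0.087
finger_force: 40.0
time: 5.68
eef_pos: [593.4, -33.1, 162.5]
eef_rot: [134.8, -0.0, -162.8]
ft_force: [-0.2, 0.8, -3.3]
gripper_width: 0.086
finger_force: 40.0
t 5.68 pos [593.4076 -33.0839 162.5066] j [ -21.2   40.6   87.3   33.9   85.1 -141.6] ft [-0.2  0.8 -3.3] w 0.086 f 40.0
-> [593.3 -34.7 117.4] shift [ 0.0023 -0.1324  0.1229] turn [ 0.0006 -0.0004  0.0004]
-> [593.3 -34.7 102.4] shift [ 0.     -0.0424  0.0424] turn [0. 0. 0.]
```

View pics/v1.png

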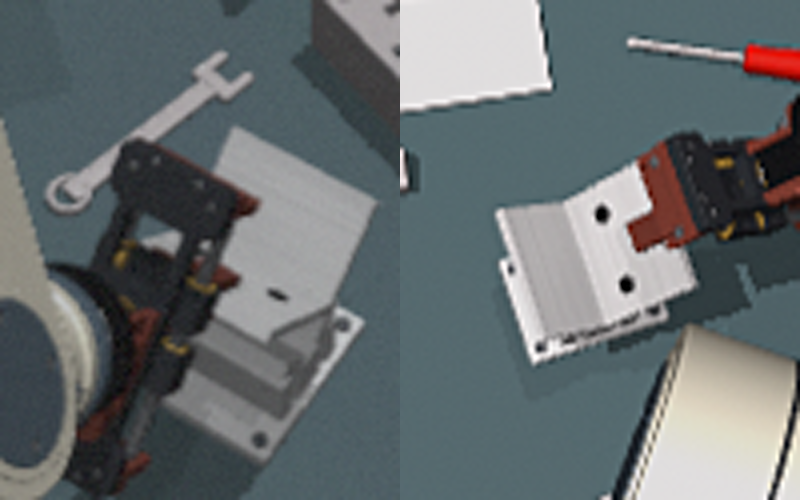

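The bracket is held at 45° over the V-rest, heel down, with the fingers near the end of the long leg at about mid-width. Now I'll lower it.

```bash
python3 -m inch '[[[0,-0.02,0.02],[0,0,0],1],[[0,-0.05,0.05],[0,0,0],1],[[0,-0.09,0.08],[0,0,0],1],[[0.002,-0.12,0.11],[0,0,0],1],[[0.002,-0.132,0.123],[0,0,0],1]]'
python3 -m inch '[[[0,0,0],[0,0,0],1],[[0,0,0],[0,0,0],1],[[0,0,0],[0,0,0],1]]'
python3 - <<'E'
from g import *
B=frame(197,45);plan(pose(V0+[0,0,3],B,GL,L),pose(V0,B,GL,L))
E
```

```text
time: 6.2
eef_pos: [592.6, -35.4, 114.5]
eef_rot: [134.7, -0.2, -162.9]
ft_force: [-0.6, 0.6, -4.6]
gripper_width: 0.091
finger_force: 40.0
time: 6.45
eef_pos: [593.9, -35.7, 117.2]
eef_rot: [134.8, 0.0, -162.9]
ft_force: [-0.0, 0.1, -3.5]
gripper_width: 0.091
finger_force: 40.0
t 6.45 pos [593.9443 -35.6688 117.2119] j [ -21.4   44.2   87.5   34.1   82.  -143.9] ft [-0.   0.1 -3.5] w 0.091 f 40.0
-> [593.3 -34.7 105.4] shift [ 0.0013 -0.0305  0.0365] turn [ 0.0007 -0.0002  0.0003]
-> [593.3 -34.7 102.4] shift [ 0.     -0.0085  0.0085] turn [0. 0. 0.]
```

```bash
python3 -m inch '[[[0.001,-0.01,0.012],[0,0,0],1],[[0.001,-0.02,0.024],[0,0,0],1],[[0.001,-0.03,0.0365],[0,0,0],1],[[0.001,-0.03,0.0365],[0,0,0],1],[[0.001,-0.03,0.0365],[0,0,0],1]]'
python3 -m inch '[[[0,-0.004,0.004],[0,0,0],1],[[0,-0.0085,0.0085],[0,0,0],1],[[0,-0.0085,0.0085],[0,0,0],1],[[0,-0.0085,0.0085],[0,0,0],1],[[0,-0.0085,0.0085],[0,0,0],1]]'
python3 - <<'E'
from g import *
B=frame(197,45);plan(pose(V0,B,GL,L))
E
```

```text
time: 6.87
eef_pos: [592.9, -34.4, 105.1]
eef_rot: [134.7, -0.0, -162.9]
ft_force: [-0.4, 0.4, -4.0]
gripper_width: 0.085
finger_force: 40.0
time: 7.28
eef_pos: [593.2, -34.4, 102.7]
eef_rot: [134.7, 0.0, -162.9]
ft_force: [-0.3, 0.5, -0.5]
gripper_width: 0.095
finger_force: 40.0
t 7.28 pos [593.2263 -34.4396 102.6591] j [ -21.4   45.3   87.7   34.3   80.9 -144.6] ft [-0.3  0.5 -0.5] w 0.095 f 40.0
-> [593.3 -34.7 102.4] shift [ 0.     -0.0016  0.    ] turn [ 0.0007 -0.0002  0.0003]
```

```bash
python3 -m inch '[[[0,-0.003,0.003],[0,0,0],1],[[0,-0.004,0.004],[0,0,0],1],[[0,-0.004,0.004],[0,0,0],1],[[0,-0.004,0.004],[0,0,0],1]]' 10
python3 -m inch '[[[0,0,0],[0,0,0],0.75],[[0,0,0],[0,0,0],0.7],[[0,0,0],[0,0,0],0.65],[[0,0,0],[0,0,0],0.6],[[0,0,0],[0,0,0],0.6]]'
python3 -m inch '[[[0,0,0],[0,0,0],0.6],[[0,0,0],[0,0,0],0.6],[[0,0,0],[0,0,0],0.6]]'
python3 - <<'E'
from g import *
plan()
E
```

```text
time: 7.62
eef_pos: [593.2, -34.5, 102.5]
eef_rot: [134.7, 0.0, -162.8]
ft_force: [-1.7, -2.2, 8.4]
gripper_width: 0.088
finger_force: 10.0
time: 8.03
eef_pos: [593.1, -34.4, 100.8]
eef_rot: [134.8, -0.0, -162.8]
ft_force: [-0.3, 0.0, 1.0]
gripper_width: 0.2
finger_force: 0.0
time: 8.28
eef_pos: [593.1, -34.5, 100.8]
eef_rot: [134.8, -0.0, -162.9]
ft_force: [0.8, -0.0, -0.3]
gripper_width: 0.201
finger_force: 0.0
t 8.28 pos [593.1064 -34.483  100.8382] j [ -21.4   45.5   87.7   34.3   80.8 -144.7] ft [ 0.8 -0.  -0.3] w 0.201 f 0.0
```

```bash
python3 -m inch '[[[0,0,-0.03],[0,0,0],0.6],[[0,0,-0.09],[0,0,0],0.6],[[0,0,-0.2],[0,0,0],0.6],[[0,0,-0.32],[0,0,0],0.6],[[0,0,-0.42],[0,0,0],0.6]]'
python3 -m inch '[[[0,0,0],[0,0,0],0.6],[[0,0,0],[0,0,0],0.6],[[0,0,0],[0,0,0],0.6]]'
python3 - <<'E'
from g import *
from station import capture
plan(*[pose(V0,frame(197,a),[-4*(a<0),0,170],L) for a in(22.5,0,-22.5,-45)],pose(V0,frame(197,-45),[-4,0,51],L))
c=capture("scene");s=c["color"][...,::-1];np.savez("scene1.npz",**c);c2=capture("top");t=c2["color"][...,::-1];np.savez("top1.npz",**c2)
f=lambda i:cv2.resize(i,None,fx=4,fy=4,interpolation=cv2.INTER_CUBIC)
cv2.imwrite("pics/v2.png",np.hstack([f(s[150:275,250:350]),f(t[110:235,290:390])]))
E
```

```text
time: 8.7
eef_pos: [615.6, -107.2, 176.5]
eef_rot: [134.8, 0.0, -162.9]
ft_force: [0.6, 0.5, 0.2]
gripper_width: 0.203
finger_force: 0.0
time: 8.95
eef_pos: [614.3, -105.1, 174.0]
eef_rot: [134.7, -0.1, -162.9]
ft_force: [-0.5, 1.0, -0.8]
gripper_width: 0.198
finger_force: 0.0
t 8.95 pos [ 614.3152 -105.1078  174.025 ] j [ -25.8   43.3   80.    31.3   91.1 -142.2] ft [-0.5  1.  -0.8] w 0.198 f 0.0
-> [600.1 -57.  212.1] shift [-0.0023  0.2492  0.0355] turn [ 0.0633 -0.0004  0.0002]
-> [581.1   5.2 225. ] shift [0.     0.2602 0.0518] turn [ 0.0625 -0.     -0.    ]
-> [563.2  63.9 213.6] shift [-0.      0.2454  0.0456] turn [ 0.0625 -0.      0.    ]
-> [546.8 117.5 178. ] shift [0.     0.2614 0.0456] turn [ 0.0625 -0.     -0.    ]
-> [571.4  37.   93.9] shift [ 0.    -0.     0.476] turn [0. 0. 0.]
```

View pics/v2.png

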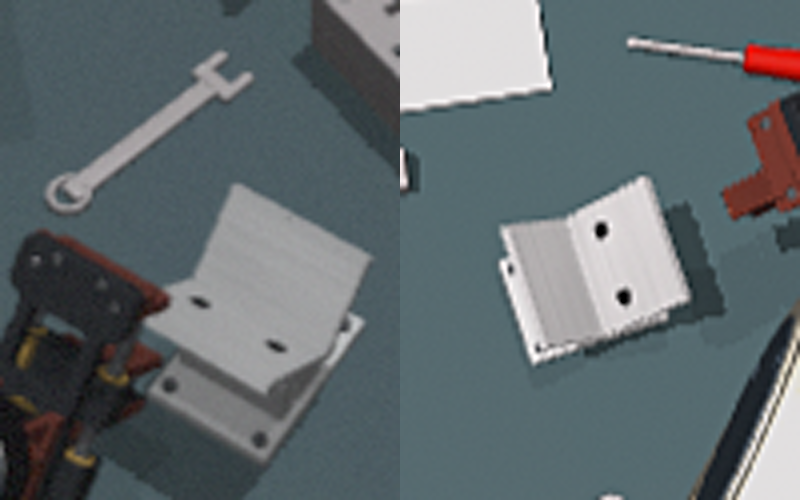

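The bracket lies in the groove with both legs up at 45°. The long tip corners are at top pixels (350,154) and (362.5,184.5). I'll use those to check its position along the groove.

Run:
```python
from g import *
B=frame(197,45)
for n,p,z,l in[("top",(350.2,154.2),122.2,"long+x"),("top",(362.5,184.7),122.2,"long-x"),("top",(315,166.4),108,"short+x"),("scene",(308.7,196),108,'s-x'),("scene",(342.7,214.3),108,'s+x')]:
    X=plane(n,p,z); print(l,X,'bracket',B.T@(X-V0))
im=np.load("top1.npz")["color"]
for s in segs("top",(310,148,60,55),7,im): print(s)
```

```text
long+x [647.767 -38.879 122.2  ] bracket [  3.9283 -50.8665  91.1068]
long-x [552.4762 -73.0352 122.2   ] bracket [ 0.5318 50.2468 94.5033]
short+x [615.3898  70.1195 108.    ] bracket [ 74.2868 -51.7721   0.6665]
s-x [518.3503  40.0626 108.    ] bracket [74.0238 49.815   0.9295]
s+x [613.8771  69.9648 108.    ] bracket [ 74.495  -50.2803   0.4583]
[314.3008 175.4438 322.5882 200.703 ]
[358.9037 175.4429 351.3265 154.0183]
[361.3382 182.0598 358.9029 174.3072]
[314.1062 166.4285 316.6841 173.015 ]
[345.4179 156.2113 332.519  162.9808]
[330.5229 164.0609 314.5538 165.9864]
[326.0673 195.478  316.6303 167.0599]
[331.659  167.0519 340.1554 192.4481]
```

```bash
python3 -m inch '[[[0,0.06,0.008],[0.014,0,0],0.6],[[0,0.12,0.016],[0.03,0,0],0.6],[[0,0.18,0.025],[0.045,0,0],0.6],[[-0.002,0.249,0.0355],[0.0633,0,0],0.6],[[-0.002,0.249,0.0355],[0.0633,0,0],0.6]]'
python3 -m inch '[[[0,0.06,0.003],[0.015,0,0],0.6],[[0,0.13,0.015],[0.031,0,0],0.6],[[0,0.2,0.03],[0.047,0,0],0.6],[[0,0.26,0.0518],[0.0625,0,0],0.6],[[0,0.26,0.0518],[0.0625,0,0],0.6]]'
python3 -m inch '[[[0,0.06,0.003],[0.015,0,0],0.6],[[0,0.13,0.015],[0.031,0,0],0.6],[[0,0.19,0.03],[0.047,0,0],0.6],[[0,0.245,0.0456],[0.0625,0,0],0.6],[[0,0.245,0.0456],[0.0625,0,0],0.6]]'
python3 -m inch '[[[0,0.06,0.003],[0.015,0,0],0.6],[[0,0.13,0.015],[0.031,0,0],0.6],[[0,0.2,0.03],[0.047,0,0],0.6],[[0,0.261,0.0456],[0.0625,0,0],0.6],[[0,0.261,0.0456],[0.0625,0,0],0.6]]'
python3 -m inch '[[[0,0,0],[0,0,0],0.5],[[0,0,0],[0,0,0],0.5],[[0,0,0],[0,0,0],0.5]]'
python3 - <<'E'
from g import *
plan(pose(V0,frame(197,-45),[-4,0,110],L),pose(V0,frame(197,-45),[-4,0,51],L))
E
```

```text
time: 9.47
eef_pos: [600.3, -53.1, 215.8]
eef_rot: [157.8, 0.2, -162.6]
ft_force: [1.0, 0.2, 0.8]
gripper_width: 0.2
finger_force: 0.0
time: 9.88
eef_pos: [579.3, 9.2, 225.1]
eef_rot: [-179.9, -0.1, -162.5]
ft_force: [0.1, -0.5, -0.3]
gripper_width: 0.199
finger_force: 0.0
time: 10.3
eef_pos: [560.9, 66.4, 211.2]
eef_rot: [-157.3, -0.4, -162.6]
ft_force: [-0.5, 0.3, -1.3]
gripper_width: 0.199
finger_force: 0.0
time: 10.72
eef_pos: [544.3, 117.9, 173.7]
eef_rot: [-134.7, -0.6, -162.7]
ft_force: [-1.0, 0.5, -0.3]
gripper_width: 0.202
finger_force: 0.0
time: 10.97
eef_pos: [547.6, 115.0, 179.4]
eef_rot: [-135.1, 0.0, -163.0]
ft_force: [0.6, 0.0, 0.3]
gripper_width: 0.252
finger_force: 0.0
t 10.97 pos [547.6141 115.0318 179.3701] j [ 32.7  31.2 103.5 -46.8  68.8 -47.3] ft [0.6 0.  0.3] w 0.252 f 0.0
-> [559.2  76.9 135.6] shift [0.0004 0.0108 0.2366] turn [0.0002 0.     0.    ]
-> [571.4  37.   93.9] shift [0.    0.    0.236] turn [0. 0. 0.]
```

```bash
python3 -m inch '[[[0,0.008,0.04],[0,0,0],0.5],[[0,0.011,0.1],[0,0,0],0.5],[[0,0.011,0.17],[0,0,0],0.5],[[0,0.011,0.236],[0,0,0],0.5],[[0,0.011,0.236],[0,0,0],0.5]]'
python3 -m inch '[[[0,0,0],[0,0,0],0.5],[[0,0,0],[0,0,0],0.5],[[0,0,0],[0,0,0],0.5]]'
python3 - <<'E'
from g import *
plan(pose(V0,frame(197,-45),[-4,0,51],L))
E
```

```text
time: 11.38
eef_pos: [557.7, 74.8, 132.9]
eef_rot: [-134.9, -0.2, -163.0]
ft_force: [-0.2, 0.3, 0.0]
gripper_width: 0.252
finger_force: 0.0
time: 11.63
eef_pos: [559.2, 78.6, 135.6]
eef_rot: [-135.0, 0.1, -162.9]
ft_force: [0.2, 0.9, 0.0]
gripper_width: 0.251
finger_force: 0.0
t 11.63 pos [559.2275  78.553  135.5972] j [ 29.   34.6 105.4 -50.8  63.3 -44.6] ft [0.2 0.9 0. ] w 0.251 f 0.0
-> [571.4  37.   93.9] shift [ 0.0027 -0.0044  0.2405] turn [-0.0001  0.0004  0.0001]
```

```bash
python3 -m inch '[[[0.003,-0.004,0.05],[0,0,0],0.5],[[0.003,-0.004,0.11],[0,0,0],0.5],[[0.003,-0.004,0.17],[0,0,0],0.5],[[0.003,-0.004,0.22],[0,0,0],0.5],[[0.003,-0.004,0.24],[0,0,0],0.5]]'
python3 -m inch '[[[0,0,0],[0,0,0],0.5],[[0,0,0],[0,0,0],0.5],[[0,0,0],[0,0,0],0.5],[[0,0,0],[0,0,0],0.5]]'
python3 - <<'E'
from g import *
plan(pose(V0,frame(197,-45),[-4,0,51],L))
E
```

```text
time: 12.05
eef_pos: [570.1, 34.8, 91.4]
eef_rot: [-134.9, -0.2, -162.9]
ft_force: [0.3, -0.1, -0.6]
gripper_width: 0.248
finger_force: 0.0
time: 12.38
eef_pos: [571.1, 37.3, 93.7]
eef_rot: [-135.0, 0.0, -162.8]
ft_force: [-0.5, 0.1, 0.6]
gripper_width: 0.248
finger_force: 0.0
t 12.38 pos [571.1405  37.2712  93.6773] j [ 24.8  38.3 106.8 -55.6  58.3 -41.8] ft [-0.5  0.1  0.6] w 0.248 f 0.0
-> [571.4  37.   93.9] shift [-0.0006 -0.0016  0.0004] turn [-0.0001  0.0004  0.0002]
```

```bash
python3 -m inch '[[[0,0,0],[0,0,0],0.6],[[0,0,0],[0,0,0],0.7],[[0,0,0],[0,0,0],0.8],[[0,0,0],[0,0,0],0.9],[[0,0,0],[0,0,0],1]]' 20
python3 -m inch '[[[0,0,0],[0,0,0],1],[[0,0,0],[0,0,0],1],[[0,0,0],[0,0,0],1],[[0,0,0],[0,0,0],1],[[0,0,0],[0,0,0],1]]' 45
python3 - <<'E'
from g import *
p,R=now();W=[(p+[0,0,30],R),(p+[0,0,100],R)]
H0=V0+[0,0,100];H1=NH+[0,0,60]
for k in(.4,.75,1): W.append(pose(H0+(H1-H0)*k,frame(197-11.8*k,45+45*k),GS,S))
plan(*W)
E
```

```text
time: 12.8
eef_pos: [571.0, 37.0, 93.6]
eef_rot: [-135.0, 0.0, -162.9]
ft_force: [-0.7, 1.3, 2.0]
gripper_width: 0.091
finger_force: 20.0
time: 13.22
eef_pos: [571.0, 37.0, 93.6]
eef_rot: [-134.9, 0.0, -162.9]
ft_force: [-2.7, 4.1, 4.7]
gripper_width: 0.086
finger_force: 45.0
t 13.22 pos [570.9731  37.0293  93.5746] j [ 24.7  38.3 106.8 -55.6  58.3 -41.8] ft [-2.7  4.1  4.7] w 0.086 f 45.0
-> [571.   37.  123.6] shift [-0.     -0.0849 -0.0848] turn [0. 0. 0.]
-> [571.   37.  193.6] shift [-0.0001 -0.1982 -0.1978] turn [0. 0. 0.]
-> [528.5 -68.6 176.3] shift [ 0.287  -0.2009  0.2992] turn [-0.0501  0.008   0.011 ]
-> [ 489.4 -163.1  157.1] shift [ 0.2331 -0.2647  0.2211] turn [-0.0437  0.0038  0.0109]
-> [ 460.4 -231.2  141. ] shift [ 0.1536 -0.2356  0.1123] turn [-0.0312  0.0008  0.0082]
```

```bash
python3 -m inch '[[[0,-0.015,-0.015],[0,0,0],1],[[0,-0.035,-0.035],[0,0,0],1],[[0,-0.06,-0.06],[0,0,0],1],[[0,-0.085,-0.085],[0,0,0],1],[[0,-0.11,-0.11],[0,0,0],1]]'
python3 -m inch '[[[0,-0.03,-0.03],[0,0,0],1],[[0,-0.07,-0.07],[0,0,0],1],[[0,-0.11,-0.11],[0,0,0],1],[[0,-0.15,-0.15],[0,0,0],1],[[0,-0.173,-0.173],[0,0,0],1]]'
python3 -m inch '[[[0.04,-0.03,0.04],[-0.008,0.001,0.001],1],[[0.1,-0.07,0.1],[-0.018,0.002,0.004],1],[[0.17,-0.12,0.18],[-0.03,0.005,0.006],1],[[0.24,-0.17,0.25],[-0.042,0.007,0.009],1],[[0.287,-0.2,0.3],[-0.05,0.008,0.011],1]]'
python3 -m inch '[[[0.04,-0.05,0.04],[-0.009,0.001,0.002],1],[[0.09,-0.1,0.09],[-0.018,0.002,0.004],1],[[0.14,-0.16,0.14],[-0.027,0.002,0.007],1],[[0.19,-0.22,0.18],[-0.037,0.003,0.009],1],[[0.233,-0.265,0.221],[-0.044,0.004,0.011],1]]'
python3 -m inch '[[[0.03,-0.05,0.025],[-0.007,0,0.002],1],[[0.07,-0.1,0.05],[-0.014,0,0.004],1],[[0.11,-0.16,0.08],[-0.022,0.001,0.006],1],[[0.14,-0.21,0.1],[-0.028,0.001,0.007],1],[[0.154,-0.236,0.112],[-0.031,0.001,0.008],1]]'
python3 -m inch '[[[0,0,0],[0,0,0],1],[[0,0,0],[0,0,0],1],[[0,0,0],[0,0,0],1],[[0,0,0],[0,0,0],1]]'
python3 - <<'E'
from g import *
from station import capture
plan(pose(NH+[0,0,60],frame(185.2,90),GS,S),pose(NH,frame(185.2,90),GS,S))
c=capture("scene");s=c["color"][...,::-1];np.savez("scene2.npz",**c);c2=capture("top");t=c2["color"][...,::-1];np.savez("top2.npz",**c2)
f=lambda i:cv2.resize(i,None,fx=4,fy=4,interpolation=cv2.INTER_CUBIC)
cv2.imwrite("pics/n1.png",np.hstack([f(s[195:320,145:245]),f(t[155:280,375:475])]))
E
```

```text
time: 13.63
eef_pos: [570.8, 36.8, 133.1]
eef_rot: [-135.0, -0.0, -162.9]
ft_force: [0.4, -0.3, -3.4]
gripper_width: 0.088
finger_force: 45.0
time: 14.05
eef_pos: [571.4, 37.2, 195.9]
eef_rot: [-135.0, 0.1, -162.9]
ft_force: [-0.5, -0.5, -3.4]
gripper_width: 0.087
finger_force: 45.0
time: 14.47
eef_pos: [527.5, -70.5, 176.8]
eef_rot: [-153.1, 0.0, -167.8]
ft_force: [-0.4, -0.1, -3.1]
gripper_width: 0.089
finger_force: 45.0
time: 14.88
eef_pos: [488.7, -164.8, 157.7]
eef_rot: [-168.9, -0.0, -172.0]
ft_force: [0.2, -1.0, -3.0]
gripper_width: 0.089
finger_force: 45.0
time: 15.3
eef_pos: [459.0, -233.2, 141.2]
eef_rot: [179.9, -0.2, -174.9]
ft_force: [0.2, -0.4, -3.9]
gripper_width: 0.091
finger_force: 45.0
time: 15.63
eef_pos: [460.1, -230.5, 141.0]
eef_rot: [-179.9, -0.2, -174.7]
ft_force: [-0.0, -0.0, -3.9]
gripper_width: 0.088
finger_force: 45.0
t 15.63 pos [ 460.077  -230.5317  140.9831] j [ -27.9   21.8  110.6   -0.2   47.7 -123. ] ft [-0.  -0.  -3.9] w 0.088 f 45.0
-> [ 460.4 -231.2  141. ] shift [-0.0009 -0.0027 -0.0001] turn [-0.0001 -0.0004  0.0002]
-> [ 460.4 -231.2   81. ] shift [0.   0.   0.24] turn [0. 0. 0.]
```

View pics/n1.png

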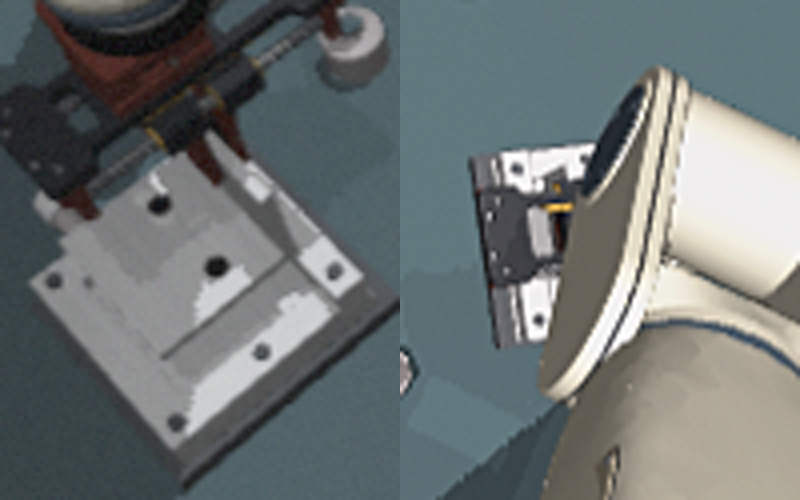

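The bracket hangs level over the nest with the long leg over the pocket. Its +x side edge runs from scene (186,284) to (220,259). I'll measure its offset from the edges.

Run:
```python
from g import *
im=np.load("scene2.npz")["color"];F=frame(185.2,90)
H=NH+[0,0,60]
for s in segs("scene",(145,220,100,90),7,im):
    print(s.round(1),[(F.T@(plane("scene",p,z)-H)).round(1) for z in(98,90,) for p in(s[:2],s[2:])])
b=(im[225:275,165:215].max(2)<60).astype('uint8')
n,_,st,ce=cv2.connectedComponentsWithStats(b)
print([(c+[165,225],a[4],F.T@(plane("scene",c+[165,225],98)-H)) for c,a in zip(ce,st) if 4<a[4]<80])
# holes in V view
im=np.load("top1.npz")["color"];b=(im[150:200,330:365].max(2)<70).astype('uint8');n,_,st,ce=cv2.connectedComponentsWithStats(b);G=frame(197,45)
c=C["top"];R=c["world_to_cam"];o=-R[:3,:3].T@R[:3,3]
for q,a in zip(ce,st):
    if 4<a[4]<80:
        d=plane("top",q+[330,150],0)-o;P=G.T@(o-V0);D=G.T@d;X=P+D*(8-P[0])/D[0];print(q+[330,150],a[4],X)
```

```text
[203.4 261.  197.3 265.7] [array([  8. , -34.7,  31.4]), array([  8. , -34.4,  48.2]), array([ -0. , -30.3,  30.5]), array([ -0. , -30. ,  47.4])]
[161.1 247.  154.5 242.1] [array([ 8. , 64.7, 79.7]), array([ 8. , 87. , 83.4]), array([-0. , 70. , 79.2]), array([-0. , 92.5, 83. ])]
[235.1 263.2 207.9 234.7] [array([  8. , -90.9, -16.3]), array([  8. ,  13.5, -17.2]), array([  0. , -87. , -17.7]), array([  0. ,  18.3, -18.6])]
[205.4 235.1 196.9 226.4] [array([  8. ,  17. , -12.3]), array([  8. ,  51.1, -12.3]), array([  0. ,  21.8, -13.6]), array([  0. ,  56.2, -13.6])]
[228.3 269.5 235.  264. ] [array([  8. , -92. ,   4.3]), array([  8. , -92.1, -15. ]), array([ -0. , -88.2,   3.1]), array([  0. , -88.3, -16.3])]
[184.6 283.4 215.3 258.7] [array([  8. , -49.6,  93.6]), array([  8. , -49.6,   8.7]), array([ -0. , -45.3,  93.2]), array([ -0. , -45.4,   7.6])]
[191.3 304.  229.4 272.2] [array([  8. , -99.2, 110.8]), array([  8. , -99.2,   6.6]), array([ -0. , -95.4, 110.6]), array([ -0. , -95.4,   5.4])]
[198.3 241.3 190.6 232.6] [array([ 8. , 15.3,  9.5]), array([ 8. , 47.6,  8.5]), ar
[... 1632 characters left out ...]
13.4,  -22.9])]
[216.5 260.  186.3 284.4] [array([  8. , -54.2,   8.7]), array([  8. , -54.2,  92.4]), array([ -0. , -50. ,   7.6]), array([ -0., -50.,  92.])]
[203.1 223.6 206.6 233.9] [array([  8. ,  46.9, -27.6]), array([  8. ,  17.7, -16.4]), array([ -0. ,  52. , -29.1]), array([  0. ,  22.6, -17.8])]
[177.5 226.4 168.5 233.4] [array([ 8. , 84.2, 20.8]), array([ 8. , 83.4, 46.9]), array([-0. , 89.7, 19.8]), array([-0. , 88.8, 46.1])]
[(array([184.4   , 245.7333]), np.int32(15), array([ 8.    , 28.9011, 39.3678])), (array([198.6471, 261.4706]), np.int32(17), array([  8.    , -27.9908,  39.8474]))]
[339.7143 167.    ] 7 [  8.     -29.3189  38.7347]
[345.5 184. ] 6 [ 8.     27.6011 38.5486]
```

The offsets are under 1 mm, so I'll lower it and watch the force.

```bash
python3 -m inch '[[[-0.003,-0.003,0.01],[0,0,0],1],[[-0.003,-0.003,0.04],[0,0,0],1],[[-0.003,-0.003,0.08],[0,0,0],1],[[-0.003,-0.003,0.11],[0,0,0],1],[[-0.003,-0.003,0.12],[0,0,0],1]]'
python3 -m inch '[[[0,0,0],[0,0,0],1],[[0,0,0],[0,0,0],1],[[0,0,0],[0,0,0],1],[[0,0,0],[0,0,0],1]]'
python3 - <<'E'
from g import *
from station import capture
plan(pose(NH,frame(185.2,90),GS,S))
im=capture("scene")["color"];F=frame(185.2,90);z=now()[0][2]-51+8;H=NH+[0,0,z-38];print(z)
for s in segs("scene",(145,220,100,90),14,im):
    print(s.round(1),[(F.T@(plane("scene",p,z)-H)).round(1) for p in(s[:2],s[2:])],'rim',[(F.T@(plane("scene",p,44)-NH)).round(1) for p in(s[:2],s[2:])])
E
```

```text
time: 16.15
eef_pos: [459.7, -231.4, 108.8]
eef_rot: [179.9, -0.3, -174.8]
ft_force: [-0.7, 0.9, -3.9]
gripper_width: 0.087
finger_force: 45.0
time: 16.48
eef_pos: [461.0, -232.3, 111.0]
eef_rot: [-179.9, -0.1, -174.8]
ft_force: [0.3, -0.3, -3.8]
gripper_width: 0.088
finger_force: 45.0
t 16.48 pos [ 461.0226 -232.2654  111.0249] j [ -28.    24.8  111.3   -0.2   44.  -123. ] ft [ 0.3 -0.3 -3.8] w 0.088 f 45.0
-> [ 460.4 -231.2   81. ] shift [0.002  0.0047 0.1201] turn [-0.0002 -0.0003 -0.0001]
68.05208456582544
[194.4 301.4 229.4 272.2] [array([  8. , -85. , 101.6]), array([  8. , -85. ,   2.3])] rim [array([ 14. , -73.7, 100.8]), array([ 14. , -73.6,  -1.2])]
[196.5 282.1 217.6 264.7] [array([  8. , -50.4,  71. ]), array([  8. , -50.2,  10.1])] rim [array([ 14. , -38.1,  69.3]), array([ 14. , -37.9,   6.9])]
[164.1 255.7 151.4 264.9] [array([ 8. , 59.7, 85.7]), array([  8. ,  60.5, 120.4])] rim [array([14. , 74.9, 84.4]), array([ 14. ,  75.7, 120. ])]
[151.6 265.2 187.3 307. ] [array([  8. ,  59.5, 120.3]), array([  8. , -84.4, 120.3])] rim [array([ 14. ,  74.6, 119.9]), array([ 14. 
[... 235 characters left out ...]
 8. ,  23.2, -21.7])] rim [array([ 14. , -26.7, -25.7]), array([ 14. ,  37.4, -25.8])]
[244.3 272.2 200.6 309.2] [array([   8. , -109.8,  -22.2]), array([   8. , -109.5,  102.4])] rim [array([ 14. , -99. , -26.3]), array([ 14. , -98.8, 101.5])]
[218.  264.6 202.5 248. ] [array([  8. , -50.6,   9.3]), array([ 8. , 11.2,  8.8])] rim [array([ 14. , -38.3,   6. ]), array([14. , 25.1,  5.5])]
[215.  269.2 197.  284. ] [array([  8. , -54.9,  21.3]), array([  8. , -55.1,  72.9])] rim [array([ 14. , -42.7,  18.3]), array([ 14. , -42.9,  71.3])]
[196.8 309.  243.9 269.3] [array([   8. , -103.2,  108.1]), array([   8. , -103.4,  -26.2])] rim [array([ 14. , -92.3, 107.4]), array([ 14. , -92.5, -30.5])]
```

```bash
python3 -m inch '[[[0.001,0.004,0.005],[0,0,0],1],[[0.001,0.004,0.01],[0,0,0],1],[[0.001,0.004,0.02],[0,0,0],1],[[0.001,0.004,0.035],[0,0,0],1],[[0.001,0.004,0.05],[0,0,0],1]]'
python3 -m inch '[[[0,0,0],[0,0,0],1],[[0,0,0],[0,0,0],1],[[0,0,0.01],[0,0,0],1],[[0,0,0.02],[0,0,0],1],[[0,0,0.025],[0,0,0],1]]'
python3 -m inch '[[[0,0,0.005],[0,0,0],1],[[0,0,0.01],[0,0,0],1],[[0,0,0.01],[0,0,0],1],[[0,0,0.01],[0,0,0],1]]'
python3 - <<'E'
from g import *
plan(pose(NH,frame(185.2,90),GS,S))
E
```

```text
time: 16.95
eef_pos: [460.4, -231.1, 97.9]
eef_rot: [-180.0, -0.1, -174.8]
ft_force: [0.3, -1.3, -3.3]
gripper_width: 0.092
finger_force: 45.0
time: 17.37
eef_pos: [460.3, -231.1, 91.7]
eef_rot: [-180.0, -0.2, -174.8]
ft_force: [-0.3, 1.1, -3.9]
gripper_width: 0.088
finger_force: 45.0
time: 17.7
eef_pos: [460.4, -231.1, 89.5]
eef_rot: [-180.0, -0.1, -174.8]
ft_force: [-0.1, -0.5, -3.2]
gripper_width: 0.087
finger_force: 45.0
t 17.70 pos [ 460.3893 -231.1091   89.4521] j [ -27.9   26.8  111.9   -0.2   41.3 -123. ] ft [-0.1 -0.5 -3.2] w 0.087 f 45.0
-> [ 460.4 -231.2   81. ] shift [ 0.     -0.0003  0.0338] turn [-0.0001 -0.0004 -0.0001]
```

Heel is about 8 mm above the floor and inside the pocket with no contact. I'll lower it the rest of the way slowly.

```bash
python3 -m inch '[[[0,0,0.006],[0,0,0],1],[[0,0,0.012],[0,0,0],1],[[0,0,0.018],[0,0,0],1],[[0,0,0.024],[0,0,0],1],[[0,0,0.024],[0,0,0],1]]'
python3 -m inch '[[[0,0,0.003],[0,0,0],1],[[0,0,0.006],[0,0,0],1],[[0,0,0.008],[0,0,0],1],[[0,0,0.008],[0,0,0],1],[[0,0,0.008],[0,0,0],1]]'
python3 - <<'E'
from g import *
plan(pose(NH,frame(185.2,90),GS,S))
E
```

```text
time: 18.12
eef_pos: [460.1, -231.0, 83.1]
eef_rot: [-180.0, -0.2, -174.8]
ft_force: [-0.9, 0.3, -3.0]
gripper_width: 0.089
finger_force: 45.0
time: 18.53
eef_pos: [460.3, -231.1, 81.5]
eef_rot: [-180.0, -0.1, -174.8]
ft_force: [0.3, 0.0, -3.8]
gripper_width: 0.089
finger_force: 45.0
t 18.53 pos [ 460.3458 -231.1039   81.4583] j [ -27.9   27.6  112.1   -0.2   40.4 -123. ] ft [ 0.3  0.  -3.8] w 0.089 f 45.0
-> [ 460.4 -231.2   81. ] shift [-0.     -0.0003  0.0018] turn [-0.0001 -0.0004 -0.0001]
```

```bash
for i in 1 2; do :; done; python3 -m inch '[[[0,0,0.002],[0,0,0],1],[[0,0,0.004],[0,0,0],1],[[0,0,0.004],[0,0,0],1],[[0,0,0.004],[0,0,0],1]]'
python3 -m inch '[[[0,0,0.002],[0,0,0],1],[[0,0,0.004],[0,0,0],1],[[0,0,0.004],[0,0,0],1],[[0,0,0.004],[0,0,0],1]]'
```

```text
time: 18.87
eef_pos: [460.4, -231.2, 80.7]
eef_rot: [-180.0, -0.1, -174.8]
ft_force: [-2.1, 1.7, 0.9]
gripper_width: 0.089
finger_force: 45.0
time: 19.2
eef_pos: [460.2, -231.2, 80.6]
eef_rot: [-180.0, -0.1, -174.8]
ft_force: [-6.3, 1.4, 13.7]
gripper_width: 0.087
finger_force: 45.0
```

The bracket is on the floor: the force rose by 17 N and z stopped at 80.6. Now I'll let go, back off and look.

```bash
python3 -m inch '[[[0,0,0],[0,0,0],0.8],[[0,0,0],[0,0,0],0.75],[[0,0,0],[0,0,0],0.7],[[0,0,0],[0,0,0],0.6],[[0,0,0],[0,0,0],0.5]]' 10
python3 -m inch '[[[0,0,0],[0,0,0],0.5],[[0,0,0],[0,0,0],0.5],[[0,0,-0.02],[0,0,0],0.5],[[0,0,-0.06],[0,0,0],0.5],[[0,0,-0.12],[0,0,0],0.5]]'
python3 -m inch '[[[0,0,-0.1],[0,0,0],0.5],[[0,0,-0.25],[0,0,0],0.5],[[0,0,-0.4],[0,0,0],0.5],[[0,0,-0.5],[0,0,0],0.5],[[0,0,-0.5],[0,0,0],0.5]]'
python3 -m inch '[[[0.1,0.1,0],[0,0,0],0.5],[[0.25,0.25,0],[0,0,0],0.5],[[0.3,0.4,0],[0,0,0],0.5],[[0.3,0.5,0],[0,0,0],0.5],[[0.3,0.5,0],[0,0,0],0.5]]'
python3 -m inch '[[[0,0,0],[0,0,0],0.5],[[0,0,0],[0,0,0],0.5],[[0,0,0],[0,0,0],0.5],[[0,0,0],[0,0,0],0.5]]'
python3 - <<'E'
from g import *
from station import capture
plan()
c=capture("scene");s=c["color"][...,::-1];c2=capture("top");t=c2["color"][...,::-1]
f=lambda i:cv2.resize(i,None,fx=4,fy=4,interpolation=cv2.INTER_CUBIC)
cv2.imwrite("pics/n2.png",np.hstack([f(s[195:320,145:245]),f(t[155:280,375:475])]))
F=frame(185.2,90)
for n,im,b in(("scene",c["color"],(145,215,100,95)),("top",c2["color"],(388,182,68,62))):
  print(n)
  for g in segs(n,b,9,im): print(g.round(1),'38',[(F.T@(plane(n,p,38)-NH))[1:].round(1) for p in(g[:2],g[2:])],'105',[(F.T@(plane(n,p,105)-NH))[1:].round(1) for p in(g[:2],g[2:])])
E
```

```text
time: 19.62
eef_pos: [460.5, -231.1, 79.4]
eef_rot: [-180.0, -0.1, -174.8]
ft_force: [-1.1, -0.2, -0.4]
gripper_width: 0.229
finger_force: 0.0
time: 20.03
eef_pos: [459.7, -230.8, 109.5]
eef_rot: [180.0, -0.2, -174.8]
ft_force: [0.5, -0.1, -0.8]
gripper_width: 0.254
finger_force: 0.0
time: 20.45
eef_pos: [463.7, -232.5, 241.1]
eef_rot: [-179.6, 0.4, -174.8]
ft_force: [0.2, 0.1, 0.7]
gripper_width: 0.248
finger_force: 0.0
time: 20.87
eef_pos: [371.4, -109.4, 234.1]
eef_rot: [179.9, -0.3, -174.7]
ft_force: [0.2, 0.7, -0.9]
gripper_width: 0.252
finger_force: 0.0
time: 21.2
eef_pos: [375.3, -114.1, 234.6]
eef_rot: [-180.0, -0.1, -174.9]
ft_force: [-0.3, -0.2, 0.0]
gripper_width: 0.25
finger_force: 0.0
t 21.20 pos [ 375.3041 -114.1369  234.5892] j [ -18.6    3.   120.2   -0.1   56.9 -113.6] ft [-0.3 -0.2  0. ] w 0.250 f 0.0
scene
[235.1 263.2 198.9 226. ] 38 [array([-61.9, -26.7]), array([ 87. , -26.6])] 105 [array([-94.2, -15.3]), array([ 44.1, -15.2])]
[151.6 265.2 187.  306.7] 38 [array([ 78.3, 119.8]), array([-69.1, 119.9])] 105 [array([ 36.1, 120.9]), array([-100.9,  120.9])]
[188.2 
[... 3774 characters left out ...]
8, 104. ]), array([99.5, 99.8])] 105 [array([57.8, 82.6]), array([96.2, 78.6])]
[393.1 194.6 395.8 214.6] 38 [array([-73.7, -41. ]), array([ -8.3, -41.2])] 105 [array([-67.1, -54.1]), array([ -5.4, -54.3])]
[394.2 214.  391.3 194.2] 38 [array([-10.9, -46. ]), array([-75.7, -46.5])] 105 [array([ -7.9, -58.8]), array([-68.9, -59.3])]
[415.7 211.  414.1 198.9] 38 [array([-12.6,  24.3]), array([-52. ,  24.6])] 105 [array([-9.5,  7.5]), array([-46.6,   7.8])]
[432.3 230.  422.3 227.3] 38 [array([54.1, 68.1]), array([41.8, 37.5])] 105 [array([53.5, 48.7]), array([41.9, 19.9])]
[445.7 243.  445.7 233.7] 38 [array([ 99.9, 104.4]), array([ 70.5, 108.9])] 105 [array([96.6, 83. ]), array([68.9, 87.2])]
```

View pics/n2.png

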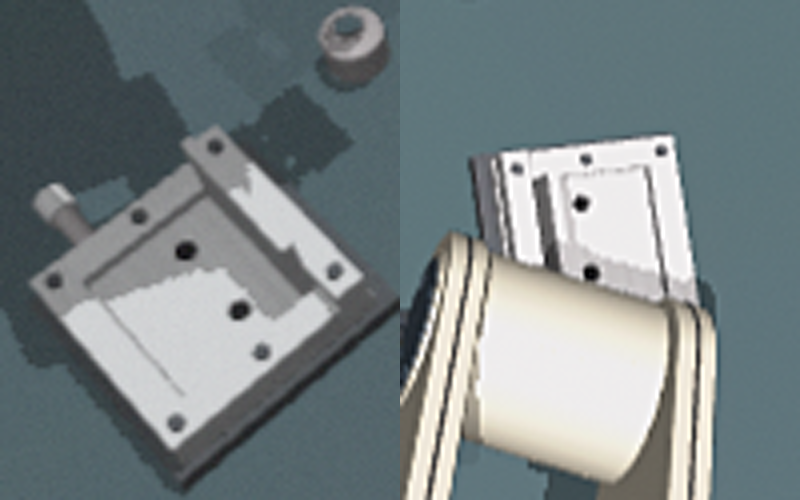

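The bracket is home. The long leg lies flat on the pocket floor, with hole marks at scene (191,257) and (204,272). The short leg's inner face measures 8 mm from the heel at both the floor and the tip, so it stands upright. Handing in.

```bash
python3 -c "
from station import robot
print(robot.sign_off())"
```

```text
the job is handed in; nothing more can be done
None
```

I moved the bracket from the die to the V-rest, re-gripped it by its short leg and lowered it into the nest pocket, where images show it flat on the floor and upright by the fence; I handed the job in at about 21 s but got no verdict back.

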